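Size a bushing on the stepped taper gauge

ROBOT

A 6-joint arm with a two-finger parallel gripper is mounted at the origin on a cart in front of the work surface, level with it; the furniture and walls round the work are solid. World frame = base frame: x ahead of the robot, y to its left, z up, the work surface at z = 0. Lengths are in m, angles in rad, forces in N, time in s.
With the tool pointing down it reaches from about 0.375 to 0.975 m from the base axis. Payload 3.8 kg.
Tool frame: the origin (TCP) lies at the very end of the fingers, on their centre line; the grasp point (between the pads) lies bot.grip_point_offset behind it (bot.grip_point_offset is the distance from the TCP to the grasp point, in m); z points along the fingers, y is the line along which they close (so a half turn about z gives the same grasp; the last joint's range is limited). The gripper opens to 85 mm and grips with 20 to 120 N. Pads are 22 mm wide; open, the fingers measure 114 mm over their backs; the gripper's body (76 mm by 85 mm) begins 54 mm behind the grasp point. The pads swing forward as they close: fully open they stand 13 mm farther back than shut.
Start: joints at [1.269, 0.264, 1.604, -0, 1.274, -0.037], TCP at [0.177, 0.651, 0.197] pointing down, gripper open.
Joint ranges: [-2.63, 2.63], [-0.94, 2.18], [0.31, 2.57], [-1.31, 4.45], [0, 2.66], [-2.55, 2.55]. Speed limits (rad/s): [2.57, 2.57, 3.14, 3.14, 3.14, 3.14].

INTERFACE

Orientations are given as a rotation vector (axis times angle).
In Python, from workcell import bot, vision gives the robot as it stands.
- The arm moves only by the tool play_rows, never from a script. Its argument "rows" is a list of rows, each an object of numbers: "dx", "dy", "dz": the shift along the tool's x, y, z as a fraction of full scale; "roll": the turn about the tool's z as a fraction of full scale; "fingers": the closure, from 0 (fully open) to 1 (shut). In form: [{"dx": .., "dy": .., "dz": .., "roll": .., "fingers": ..}, ...]. A call has 1 to 20 rows; each row shifts and turns the commanded pose from where the row before left it, along the tool's axes as they then stand; what a row does not reach is not made up. Full scale, the value 1, is 0.04 m for a shift and 4 degrees for a turn. A row lasts 1/12 s, in which the tool goes at most 41.7 mm and 7.16 degrees, less where a joint would pass 70% of its speed; a pose out of reach is approached as far as the arm can. A call with a number of a shift or a turn outside -1 to 1 is refused whole. A call with a gripper value outside its range is refused whole. The fingers move at their own pace and stop on an object; "grip_force" is the grip in N (left out, the last holds). Time passes only in rows, so rows that do not move let the fingers close. It gives the time, the measured TCP pose, the force and the opening at its end, in the units of the state.
- bot.read_state(): the state, without advancing time (a new reading comes with each control period).
- vision.read_camera(name): name is "scene" or "top"; returns a dict with "pixels" (480x640x3 uint8, red, green, blue), "depth" (480x640 float32, m along the optical axis (not along the pixel's ray), 0 where there is no reading), "fx", "fy", "cx", "cy" (pixels), "R" (3x3) and "t" (3): a world point X has camera coordinates R X + t. Camera axes: x right, y down, z forward; pixel columns grow to the right and rows downward; lengths in m; the calibration is good to about 2 mm. A picture is of the moment at which its call begins.
- bot.finish_job(): hands the job in, once; it reports no verdict.
The state is a dict: "time": time; "q": joint angles; "joint_vel": joint speeds; "joint_torque": joint torques, N m; "tool_pos": TCP position; "tcp_rot": TCP orientation; "wrist_force": force on the tool from outside, world axes, zero at the start; "torque": the same for the moment, N m; "width": opening from 0.0 (shut) to 1.0 (fully open).
Only numpy, scipy, OpenCV 4.12 (cv2) and the standard library are available. Lean on these libraries where they do the work, as an engineer would, in place of code of your own. Each camera call takes 0.05 s, during which the arm holds its last target. There are 200 camera calls.

TASK

Find the size of the brass bushing that stands on the orange spot: slide it down over the stepped gauge, past the sprung pads, until it stops hard, and press it home there with about 12 N for a moment (never more than 25 N). See on which coloured shoulder it stopped, then take it off and set it down upright in the tray of that colour. Leave the other two bushings, the tape measure and the black tape roll where they are.

Things in the scene. Friction and masses are not known exactly. Their poses are not given: they have to be found in the camera images.
- bushing_a: brass bushing, a plain ring 46 mm outside diameter, 36 mm tall, 0.1 kg; all three look alike outside and only their bores differ (about 23, 29 or 35 mm; which one has which is not known). Origin: centre of the underside, z up
- bushing_b: brass bushing, a plain ring 46 mm outside diameter, 36 mm tall, 0.1 kg; all three look alike outside and only their bores differ (about 23, 29 or 35 mm; which one has which is not known). Origin: centre of the underside, z up
- bushing_c: brass bushing, a plain ring 46 mm outside diameter, 36 mm tall, 0.1 kg; all three look alike outside and only their bores differ (about 23, 29 or 35 mm; which one has which is not known). Origin: centre of the underside, z up
- spot: orange spot marked flat on the bench, 80 mm across; the bushing to be sized is the one that stands on it. Origin: its centre, on the bench surface
- gauge: fixed steel gauge: base plate 110 x 110 x 12 mm and on it an upright round mandrel, 82 mm high in all, that narrows upward in steps, ground and oiled. From below: red step 39 mm diameter, red 45 degree shoulder, blue step 33 mm, blue shoulder, yellow step 26 mm, yellow shoulder, plain steel pilot 20 mm with a rounded nose. Origin: centre of the underside, z up along the mandrel's axis
- gauge_tip (a point): top of the mandrel's nose, on its axis, 82 mm above the bench
- seat_yellow (a point): point on the mandrel's axis 60 mm above the bench: height of the underside of a 23 mm bore bushing when it is home on the yellow shoulder (59 to 62 mm high). It covers the pilot then, with 1.3 mm play all round, and yellow is the topmost colour seen below it
- seat_blue (a point): the same for a 29 mm bore bushing on the blue shoulder (43 to 46 mm high): underside 44 mm above the bench; it covers the yellow step
- seat_red (a point): the same for a 35 mm bore bushing on the red shoulder (27 to 30 mm high): underside 28 mm above the bench; it covers the blue step
- pads (a point): axis point at the height of the pilot's pads, 68 mm above the bench. The pilot, yellow and blue steps each hold three rounded sprung pads, centres 6 mm above the step's foot, 2.8 mm proud. A bushing of the fitting bore hangs on them about 10 mm above home; 5 to 9 N pushes it past, then it slides on with 2 to 4 N of drag to the hard stop. A like pull takes it off
- tray_yellow: yellow plastic tray, 110 x 110 mm outside, 10 mm high, walls 4 mm, floor 4 mm thick, fixed to the bench. Origin: centre of its underside, z up
- tray_blue: blue plastic tray, 110 x 110 mm outside, 10 mm high, walls 4 mm, floor 4 mm thick, fixed to the bench. Origin: centre of its underside, z up
- tray_red: red plastic tray, 110 x 110 mm outside, 10 mm high, walls 4 mm, floor 4 mm thick, fixed to the bench. Origin: centre of its underside, z up
- tape_measure: white tape measure, 34 x 86 x 59 mm, a bystander. Origin: under its middle
- tape_roll: roll of black tape, 56 mm across, 19 mm high, lying flat, a bystander. Origin: under its middle
There are look-alikes about, which are no part of the job. Leave any pink or purple look-alike of the bushing_a alone. Leave any pink look-alike of the bushing_b alone.

How it is judged:
On the way:
1. the bushing from the orange spot is fully home on its shoulder of the gauge (within 2 mm) and pressed there with at least 6 N (((horizontal distance between each of bushing_b, bushing_c and spot above 0.08 m and z of bushing_a in the frame of gauge below 0.0621 m and horizontal distance between bushing_a and gauge below 0.004 m and angle between bushing_a's own z axis and vertical below 0.1 rad and contact force between bushing_a and gauge above 6 N) or (horizontal distance between each of bushing_a, bushing_c and spot above 0.08 m and z of bushing_b in the frame of gauge below 0.0461 m and horizontal distance between bushing_b and gauge below 0.004 m and angle between bushing_b's own z axis and vertical below 0.1 rad and contact force between bushing_b and gauge above 6 N) or (horizontal distance between each of bushing_a, bushing_b and spot above 0.08 m and z of bushing_c in the frame of gauge below 0.0301 m and horizontal distance between bushing_c and gauge below 0.004 m and angle between bushing_c's own z axis and vertical below 0.1 rad and contact force between bushing_c and gauge above 6 N))), for 0.2 s.
At the end, for the whole second after the job is handed in: the bushing from the orange spot stands upright on the floor of the tray whose colour is that of the shoulder it stopped on, within 35 mm of the tray's centre, released and at rest; the other two bushings have not been moved (((horizontal distance between each of bushing_b, bushing_c and spot above 0.08 m and horizontal distance between bushing_a and tray_yellow below 0.035 m and z of bushing_a in the frame of tray_yellow below 0.008 m and angle between bushing_a's own z axis and vertical below 0.1 rad and linear speed of bushing_a below 0.02 m/s) or (horizontal distance between each of bushing_a, bushing_c and spot above 0.08 m and horizontal distance between bushing_b and tray_blue below 0.035 m and z of bushing_b in the frame of tray_blue below 0.008 m and angle between bushing_b's own z axis and vertical below 0.1 rad and linear speed of bushing_b below 0.02 m/s) or (horizontal distance between each of bushing_a, bushing_b and spot above 0.08 m and horizontal distance between bushing_c and tray_red below 0.035 m and z of bushing_c in the frame of tray_red below 0.008 m and angle between bushing_c's own z axis and vertical below 0.1 rad and linear speed of bushing_c below 0.02 m/s))); the robot touches nothing.
It fails at once if a bushing is pressed against the mandrel with more than 30 N of contact force in all (a downward push of about 25 N on the sloping shoulder) (contact force between any of bushing_a, bushing_b, bushing_c and gauge above 30 N).
It fails at once if the gauge is pushed with the gripper by more than 25 N (contact force between any of the fingers, the arm and gauge above 25 N).
It fails at once if a bushing that does not stand on the orange spot, the tape measure or the black tape roll is moved by more than 15 mm (distance of each of bushing_a, bushing_b from where it was at the start of the episode above 0.015 m or distance of each of bushing_a, bushing_c from where it was at the start of the episode above 0.015 m or distance of each of bushing_b, bushing_c from where it was at the start of the episode above 0.015 m or distance of any of tape_measure, tape_roll from where it was at the start of the episode above 0.015 m).
It also fails if it takes over 67 s, if anything falls off the work surface, if the arm or the gripper's body presses on something with over 40 N, if the wrist force passes 120 N, or if a joint passes its speed limit or range.

## Working session

There is one attempt and no reset: what is moved stays moved. The work goes in short steps, Python scripts to look and compute and a tool call to move; the robot and the scene stay as the last step left them, time stands still between calls to the robot, and variables do not carry over. Pictures are saved under pics/ and viewed, on a budget of 10 in all, crops included, one or two more only if the job needs it, and the job is handed in when it is done.

Besides the shell and the picture viewer there is one more tool, called after ">>>" as name([rows], argument=value, ...), one row to a line, values as JSON. play_rows: Moves the arm, as the interface text tells. Its arguments: {"type":"object","properties":{"rows":{"type":"array","items":{"type":"object","properties":{"dx":{"type":"number","minimum":-1,"maximum":1},"dy":{"type":"number","minimum":-1,"maximum":1},"dz":{"type":"number","minimum":-1,"maximum":1},"roll":{"type":"number","minimum":-1,"maximum":1},"fingers":{"type":"number"}}}},"grip_force":{"type":"number"}},"required":["rows"]}

```bash
mkdir -p pics; python3 - <<'E'
from workcell import bot,vision
import cv2,numpy as np
s=bot.read_state();print({k:np.round(v,4) for k,v in s.items()},bot.grip_point_offset)
for n in("scene","top"):
    d=vision.read_camera(n);cv2.imwrite(f"pics/{n}0.png",d["pixels"][:,:,::-1]);np.savez(f"{n}0.npz",**d)
E
```

```text
{'time': np.float64(0.0), 'q': array([ 1.2691,  0.2647,  1.6054, -0.    ,  1.2737, -0.0369]), 'joint_vel': array([ 0.0008,  0.0001,  0.0014, -0.0013, -0.0015, -0.0004]), 'joint_torque': array([ 1.00000e-03, -5.15109e+01, -3.67310e+01, -1.00000e-04,
        1.32000e-02,  0.00000e+00]), 'tool_pos': array([0.1764, 0.6507, 0.1955]), 'tcp_rot': array([-0.4146, -3.1138,  0.0035]), 'wrist_force': array([-0.4403,  0.218 , -0.0096]), 'torque': array([-0.0396,  0.012 ,  0.0098]), 'width': np.float64(0.9971)} 0.0187
```

View pics/top0.png

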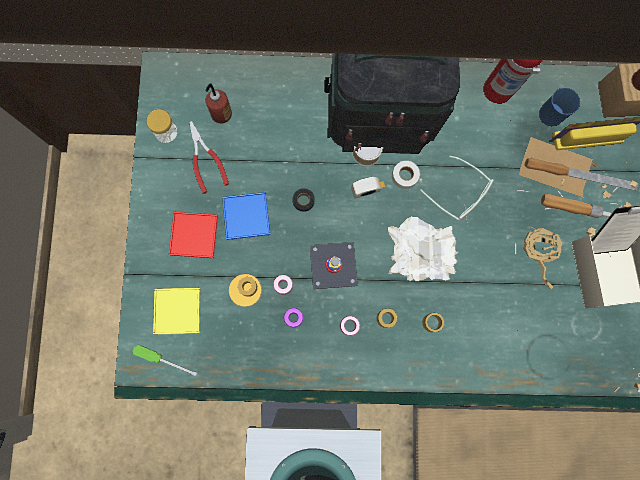

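View pics/scene0.png

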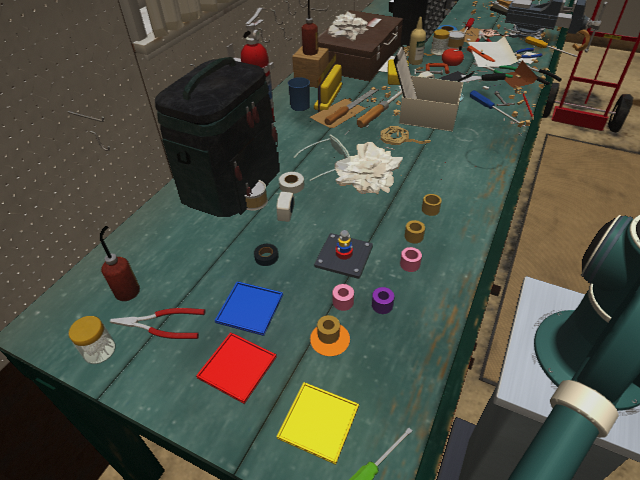

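The top view shows brass rings at px (247,288) on the orange spot, and at (388,318) and (433,323) off it. The look-alikes are pink at (283,285) and (350,326), and purple at (293,317). The gauge is at (334,265), and the trays are yellow (177,311), blue (246,216) and red (193,235). The target is the brass ring on the orange spot. Next I'll measure positions and confirm it in a crop.

```bash
cat > h.py <<'E'
import numpy as np,cv2
def cloud(d):
    v,u=np.mgrid[:480,:640];z=d["depth"]
    P=np.stack([(u-d["cx"])/d["fx"]*z,(v-d["cy"])/d["fy"]*z,z],-1)
    return (P-d["t"])@d["R"]
def pix(d,X):
    c=d["R"]@np.asarray(X)+d["t"];return d["fx"]*c[0]/c[2]+d["cx"],d["fy"]*c[1]/c[2]+d["cy"]
E
python3 - <<'E'
from h import *
im=[]
for n in("top","scene"):
    d=np.load(n+"0.npz");W=cloud(d);hsv=cv2.cvtColor(d["pixels"],cv2.COLOR_RGB2HSV)
    print(n,"fx",d["fx"],"cam",-d["R"].T@d["t"])
    if n=="top":
        boxes=dict(bush=(247,287,18),b2=(388,318,14),b3=(433,323,14),pink=(283,285,12),purple=(293,317,12),gauge=(334,265,26),ty=(177,311,28),tb=(246,216,28),tr=(193,235,28),roll=(303,200,14))
    else: boxes=dict(bush=(328,330,24),gauge=(344,250,30))
    for k,(u,v,r) in boxes.items():
        w=W[v-r:v+r,u-r:u+r].reshape(-1,3);h=hsv[v-r:v+r,u-r:u+r].reshape(-1,3)
        z=w[:,2];ok=w[(z<.12)&(z>.02)] if k not in("ty","tb","tr","roll") else w[(z>.006 if k!="roll" else z>.01)&(z<.05)]
        if k=="gauge": 
            ok=w[(z>.006)&(z<.02)]; m=w[z>.035]; print("  mandrel",len(m),m.mean(0),m.min(0),m.max(0))
        if k=="bush":
            o=w[(h[:,0]>8)&(h[:,0]<22)&(h[:,1]>200)&(h[:,2]>180)&(abs(z)<.01)];print("  spot",len(o),(o.min(0)+o.max(0))/2,np.ptp(o,0))
            ok=w[(z>.03)&(z<.05)]
        print(k,len(ok),"mid",((ok.min(0)+ok.max(0))/2).round(4),"ext",np.ptp(ok,0).round(4),"mean",ok.mean(0).round(4),"zmed",np.median(ok[:,2]).round(4))
    u,v=(275,290) if n=="top" else(350,290)
    c=d["pixels"][v-60:v+60,u-70:u+70,::-1];im.append(cv2.resize(c,None,fx=4,fy=4,interpolation=cv2.INTER_CUBIC)[:, :400 if n=="top" else 560][:, -400:])
cv2.imwrite("pics/crop1.png",np.hstack(im))
E
```

```text
top fx 556.657009188326 cam [0.35087058 0.03435657 1.37743355]Traceback (most recent call last):
  File "<stdin>", line 15, in <module>
    return umr_minimum(a, axis, None, out, keepdims, initial, where)
ValueError: zero-size array to reduction operation minimum which has no identity
```

```bash
cat > m.py <<'E'
from h import *
im=[]
for n in("top","scene"):
    d=np.load(n+"0.npz");W=cloud(d);hsv=cv2.cvtColor(d["pixels"],cv2.COLOR_RGB2HSV)
    boxes=dict(bush=(247,287,18),b2=(388,318,14),b3=(433,323,14),pink=(283,285,12),purple=(293,317,12),gauge=(334,265,26),ty=(177,311,28),tb=(246,216,28),tr=(193,235,28),roll=(303,200,14)) if n=="top" else dict(bush=(328,330,24),gauge=(344,250,30))
    def rep(k,w):
        if len(w): print(n,k,len(w),"mid",((w.min(0)+w.max(0))/2).round(4),"ext",np.ptp(w,0).round(4),"mean",w.mean(0).round(4))
    for k,(u,v,r) in boxes.items():
        w=W[v-r:v+r,u-r:u+r].reshape(-1,3);h=hsv[v-r:v+r,u-r:u+r].reshape(-1,3);z=w[:,2]
        if k=="bush": rep("spot",w[(h[:,0]>8)&(h[:,0]<25)&(h[:,1]>180)&(z<.012)])
        if k=="gauge": rep("mandrel",w[z>.035])
        lo={"gauge":.006,"roll":.01}.get(k,.005 if k[0]=="t" else .028)
        rep(k,w[(z>lo)&(z<(.02 if k=="gauge" else .1))])
        if k=="bush" :print(np.percentile(z,[0,5,50,95,100]).round(4))
    u,v=(275,290) if n=="top" else(350,290)
    im.append(cv2.resize(d["pixels"][v-60:v+60,u-50:u+50,::-1],None,fx=4,fy=4,interpolation=cv2.INTER_CUBIC))
cv2.imwrite("pics/crop1.png",np.hstack(im))
E
python3 m.py
```

```text
top bush 217 mid [0.4839 0.1699 0.0361] ext [0.0442 0.0455 0.0158] mean [0.4843 0.1696 0.0347]
[-1.5900e-02 -5.6000e-03 -1.0000e-04  3.6300e-02  1.3774e+00]
top b2 178 mid [ 0.4148 -0.1697  0.0351] ext [0.0431 0.0439 0.0136] mean [ 0.4148 -0.1701  0.0348]
top b3 133 mid [ 0.4077 -0.2834  0.035 ] ext [0.0431 0.0448 0.0137] mean [ 0.4076 -0.2833  0.0345]
top pink 217 mid [0.4907 0.0842 0.0358] ext [0.0441 0.0436 0.0131] mean [0.4908 0.0832 0.0349]
top purple 221 mid [0.412  0.0557 0.0355] ext [0.0432 0.0434 0.0142] mean [0.4119 0.0558 0.0352]
top mandrel 164 mid [ 0.4547 -0.0104  0.7062] ext [0.2077 0.0896 1.3424] mean [ 0.5301 -0.0346  0.1342]
top gauge 1680 mid [ 0.5464 -0.0379  0.013 ] ext [0.1232 0.1183 0.0139] mean [ 0.5426 -0.0391  0.0115]
top ty 691 mid [0.4222 0.3388 0.011 ] ext [0.1315 0.138  0.012 ] mean [0.4235 0.3416 0.0077]
top tb 663 mid [0.6636 0.1836 0.0124] ext [0.1387 0.1425 0.0147] mean [0.6651 0.1833 0.0076]
top tr 667 mid [0.6117 0.3126 0.0104] ext [0.1389 0.1305 0.0108] mean [0.6127 0.3123 0.0077]
top roll 295 mid [0.7087 0.039  0.0179] ext [0.0566 0.0554 0.0156] mean [0.7076 0.0386 0.0179]
scene spot 615 mid [0.4758 0.1774 0.0037] ext [0.0781 0.0778 0.0117] mean [0.4701 0.1857 0.0029]
scene bush 347 mid [0.4819 0.1707 0.0349] ext [0.045  0.0454 0.0137] mean [0.4811 0.1728 0.0367]
[-4.40e-03 -4.00e-04  2.70e-03  3.85e-02  8.19e-01]
scene mandrel 277 mid [0.4018 0.2981 0.427 ] ext [0.3113 0.7059 0.784 ] mean [0.5121 0.029  0.1281]
scene gauge 1414 mid [ 0.5415 -0.0602  0.013 ] ext [0.1195 0.1626 0.014 ] mean [ 0.5372 -0.0295  0.0139]
```

View pics/crop1.png

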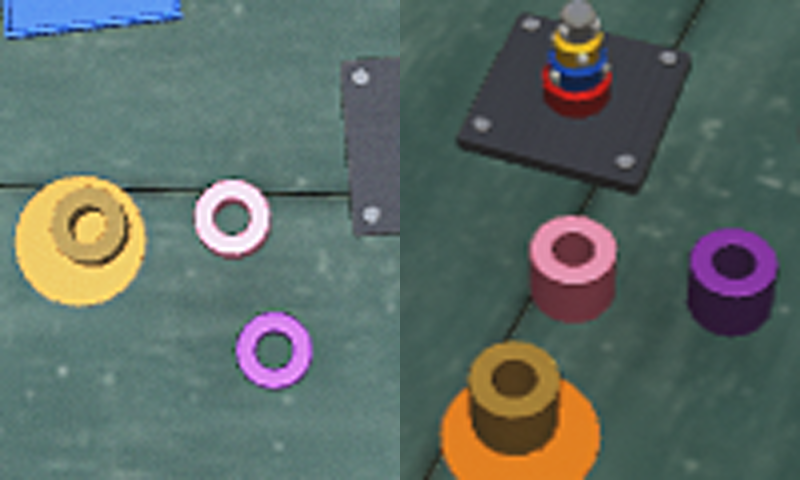

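The crop confirms it: the brass ring on the orange spot is the target, and the pink and purple ones stand well clear. Now I'll get precise centres for the mandrel and bushing.

```bash
python3 - <<'E'
from h import *
from scipy.optimize import least_squares
for n,gb,bb in(("top",(334,265),(247,287)),("scene",(344,250),(328,330))):
    d=np.load(n+"0.npz");W=cloud(d).reshape(-1,3)
    cam=-d["R"].T@d["t"];print(n,cam.round(3))
    w=W[(np.hypot(W[:,0]-.54,W[:,1]+.037)<.03)&(W[:,2]>.03)&(W[:,2]<.1)]
    for a,b in((.03,.045),(.045,.06),(.06,.072),(.072,.09)):
        s=w[(w[:,2]>a)&(w[:,2]<b)]
        if len(s):print(a,len(s),s.mean(0).round(4),((s.min(0)+s.max(0))/2).round(4),np.ptp(s,0).round(4))
    g=W[(np.hypot(W[:,0]-.54,W[:,1]+.037)<.09)&(W[:,2]>.007)&(W[:,2]<.017)]
    r=cv2.minAreaRect((g[:,:2]*1000).astype(np.float32));print("plate",r)
    # bushing: top-face ring pixels
    s=W[(np.hypot(W[:,0]-.483,W[:,1]-.17)<.03)&(W[:,2]>.033)&(W[:,2]<.04)]
    print("bush",len(s),cv2.minEnclosingCircle((s[:,:2]*1000).astype(np.float32)),s.mean(0).round(4))
    for k,c in dict(ty=(.422,.339),tb=(.664,.1836),tr=(.612,.3126)).items():
        s=W[(abs(W[:,0]-c[0])<.08)&(abs(W[:,1]-c[1])<.08)&(W[:,2]>.006)&(W[:,2]<.014)]
        print(k,cv2.minAreaRect((s[:,:2]*1000).astype(np.float32)))
E
```

```text
top [0.351 0.034 1.377]
0.03 43 [ 0.5383 -0.0365  0.0393] [ 0.5418 -0.0382  0.0377] [0.0335 0.034  0.0146]
0.045 40 [ 0.5389 -0.0386  0.0533] [ 0.5435 -0.0399  0.0523] [0.0303 0.0292 0.0146]
0.06 23 [ 0.5396 -0.0391  0.0645] [ 0.5427 -0.039   0.066 ] [0.0232 0.0239 0.0117]
0.072 58 [ 0.543  -0.0392  0.0792] [ 0.5424 -0.0393  0.08  ] [0.0215 0.0171 0.0138]
plate ((544.0969848632812, -24.353958129882812), (122.74082946777344, 143.3008575439453), 2.029500961303711)
bush 142 ((484.2959899902344, 169.97747802734375), 22.69271469116211) [0.4837 0.1685 0.0356]
ty ((416.4609375, 336.18487548828125), (146.94322204589844, 125.38044738769531), 7.655587673187256)
tb ((663.8701782226562, 187.30055236816406), (150.9351348876953, 157.72076416015625), 89.20263671875)
tr ((616.336669921875, 307.6087951660156), (144.58914184570312, 162.17202758789062), 85.32563018798828)
scene [0.246 0.651 0.819]
0.03 91 [ 0.5367 -0.0294  0.0368] [ 0.5408 -0.0345  0.0375] [0.0362 0.0293 0.0149]
0.045 83 [ 0.5382 -0.0314  0.0509] [ 0.5412 -0.0387  0.0523] [0.0317 0.0324 0.0144]
0.06 48 [ 0.5389 -0.0327  0.0647] [ 0.542  -0.0337  0.0659] [0.0257 0.0155 0.0116]
0.072 71 [ 0.5398 -0.036   0.0795] [ 0.54   -0.0377  0.0791] [0.0226 0.0196 0.0143]
plate ((552.7330322265625, -37.10179901123047), (133.627197265625, 113.98322296142578), 5.809927463531494)
bush 275 ((482.66107177734375, 170.42335510253906), 23.67685890197754) [0.4813 0.172  0.0376]
ty ((421.2958984375, 337.99542236328125), (127.05268096923828, 133.52040100097656), 13.017111778259277)
tb ((672.8736572265625, 201.8038330078125), (153.41136169433594, 151.52931213378906), 10.441672325134277)
tr ((618.8099365234375, 300.05145263671875), (134.50146484375, 149.1095428466797), 87.27284240722656)
```

>>> play_rows([
  {"dx": -0.53,"dy": -0.48,"fingers": 0},
  {"dx": -0.53,"dy": -0.48,"fingers": 0},
  {"dx": -0.53,"dy": -0.48,"fingers": 0},
  {"dx": -0.53,"dy": -0.48,"fingers": 0},
  {"dx": -0.53,"dy": -0.48,"fingers": 0},
  {"dx": -0.53,"dy": -0.48,"fingers": 0},
  {"dx": -0.53,"dy": -0.48,"fingers": 0},
  {"dx": -0.53,"dy": -0.48,"fingers": 0},
  {"dx": -0.53,"dy": -0.48,"fingers": 0},
  {"dx": -0.53,"dy": -0.48,"fingers": 0},
  {"dx": -0.53,"dy": -0.48,"fingers": 0},
  {"dx": -0.53,"dy": -0.48,"fingers": 0},
  {"dx": -0.53,"dy": -0.48,"fingers": 0},
  {"dx": -0.53,"dy": -0.48,"fingers": 0},
  {"dx": -0.53,"dy": -0.48,"fingers": 0},
  {"dx": -0.53,"dy": -0.48,"fingers": 0},
  {"dx": -0.53,"dy": -0.48,"fingers": 0},
  {"dx": -0.53,"dy": -0.48,"fingers": 0},
  {"dx": -0.53,"dy": -0.48,"fingers": 0},
  {"dx": -0.53,"dy": -0.48,"fingers": 0},
])

```text
validation failed for argument at $.ro...
```

>>> play_rows([
  {"roll": 1,"fingers": 0},
  {"roll": 1,"fingers": 0},
  {"roll": 1,"fingers": 0},
  {"roll": 1,"fingers": 0},
  {"roll": 1,"fingers": 0},
  {"roll": 1,"fingers": 0},
  {"roll": 1,"fingers": 0},
  {"roll": 1,"fingers": 0},
  {"roll": 1,"fingers": 0},
  {"roll": 1,"fingers": 0},
  {"roll": 1,"fingers": 0},
  {"roll": 1,"fingers": 0},
  {"roll": 1,"fingers": 0},
  {"roll": 1,"fingers": 0},
  {"roll": 1,"fingers": 0},
  {"roll": 1,"fingers": 0},
  {"roll": 1,"fingers": 0},
  {"roll": 1,"fingers": 0},
  {"roll": 0.7,"fingers": 0},
  {"fingers": 0},
])

```text
validation failed for argument at $.ro...
```

```bash
cat > st.py <<'E'
from workcell import bot
import numpy as np
from scipy.spatial.transform import Rotation as Ro
def st(tgt=None):
    s=bot.read_state();R=Ro.from_rotvec(s["tcp_rot"]).as_matrix();p=np.array(s["tool_pos"])
    print("t",round(float(s["time"]),2),"p",p.round(4),"F",np.round(s["wrist_force"],2),"w",round(float(s["width"]),3),"yaw_y",np.degrees(np.arctan2(R[1,1],R[0,1])).round(2),"x",R[:,0].round(3),"z",R[:,2].round(3))
    if tgt is not None: print("tool shift/0.04:",(R.T@(np.array(tgt)-p)/.04).round(3))
    return s,R,p
E
python3 -c "
from st import *
st([.483,.170,.1])"
```

```text
t 0.1 p [0.1764 0.6508 0.1956] F [0.9  0.64 0.47] w 0.999 yaw_y 74.83 x [-0.965  0.262  0.   ] z [-0.001 -0.002 -1.   ]
tool shift/0.04: [-10.543  -9.589   2.408]
```

>>> play_rows([
  {"dx": -0.53,"dy": -0.48,"dz": 0,"roll": 0,"fingers": 0},
  {"dx": -0.53,"dy": -0.48,"dz": 0,"roll": 0,"fingers": 0},
  {"dx": -0.53,"dy": -0.48,"dz": 0,"roll": 0,"fingers": 0},
  {"dx": -0.53,"dy": -0.48,"dz": 0,"roll": 0,"fingers": 0},
  {"dx": -0.53,"dy": -0.48,"dz": 0,"roll": 0,"fingers": 0},
  {"dx": -0.53,"dy": -0.48,"dz": 0,"roll": 0,"fingers": 0},
  {"dx": -0.53,"dy": -0.48,"dz": 0,"roll": 0,"fingers": 0},
  {"dx": -0.53,"dy": -0.48,"dz": 0,"roll": 0,"fingers": 0},
  {"dx": -0.53,"dy": -0.48,"dz": 0,"roll": 0,"fingers": 0},
  {"dx": -0.53,"dy": -0.48,"dz": 0,"roll": 0,"fingers": 0},
  {"dx": -0.53,"dy": -0.48,"dz": 0,"roll": 0,"fingers": 0},
  {"dx": -0.53,"dy": -0.48,"dz": 0,"roll": 0,"fingers": 0},
  {"dx": -0.53,"dy": -0.48,"dz": 0,"roll": 0,"fingers": 0},
  {"dx": -0.53,"dy": -0.48,"dz": 0,"roll": 0,"fingers": 0},
  {"dx": -0.53,"dy": -0.48,"dz": 0,"roll": 0,"fingers": 0},
  {"dx": -0.53,"dy": -0.48,"dz": 0,"roll": 0,"fingers": 0},
  {"dx": -0.53,"dy": -0.48,"dz": 0,"roll": 0,"fingers": 0},
  {"dx": -0.53,"dy": -0.48,"dz": 0,"roll": 0,"fingers": 0},
  {"dx": -0.53,"dy": -0.48,"dz": 0,"roll": 0,"fingers": 0},
  {"dx": -0.53,"dy": -0.48,"dz": 0,"roll": 0,"fingers": 0},
])

```text
time: 1.77
tool_pos: [0.4855, 0.1685, 0.1964]
tcp_rot: [-0.415, -3.113, 0.0]
wrist_force: [1.1, 0.0, 0.4]
width: 1.001
```

>>> play_rows([
  {"dx": 0,"dy": 0,"dz": 0,"roll": 1,"fingers": 0},
  {"dx": 0,"dy": 0,"dz": 0,"roll": 1,"fingers": 0},
  {"dx": 0,"dy": 0,"dz": 0,"roll": 1,"fingers": 0},
  {"dx": 0,"dy": 0,"dz": 0,"roll": 1,"fingers": 0},
  {"dx": 0,"dy": 0,"dz": 0,"roll": 1,"fingers": 0},
  {"dx": 0,"dy": 0,"dz": 0,"roll": 1,"fingers": 0},
  {"dx": 0,"dy": 0,"dz": 0,"roll": 1,"fingers": 0},
  {"dx": 0,"dy": 0,"dz": 0,"roll": 1,"fingers": 0},
  {"dx": 0,"dy": 0,"dz": 0,"roll": 1,"fingers": 0},
  {"dx": 0,"dy": 0,"dz": 0,"roll": 1,"fingers": 0},
  {"dx": 0,"dy": 0,"dz": 0,"roll": 1,"fingers": 0},
  {"dx": 0,"dy": 0,"dz": 0,"roll": 1,"fingers": 0},
  {"dx": 0,"dy": 0,"dz": 0,"roll": 1,"fingers": 0},
  {"dx": 0,"dy": 0,"dz": 0,"roll": 1,"fingers": 0},
  {"dx": 0,"dy": 0,"dz": 0,"roll": 1,"fingers": 0},
  {"dx": 0,"dy": 0,"dz": 0,"roll": 1,"fingers": 0},
  {"dx": 0,"dy": 0,"dz": 0,"roll": 1,"fingers": 0},
  {"dx": 0,"dy": 0,"dz": 0,"roll": 1,"fingers": 0},
  {"dx": 0,"dy": 0,"dz": 0,"roll": 0.7,"fingers": 0},
  {"dx": 0,"dy": 0,"dz": 0,"roll": 0,"fingers": 0},
])

```text
time: 3.43
tool_pos: [0.4849, 0.1698, 0.1963]
tcp_rot: [-2.222, -2.22, 0.001]
wrist_force: [-0.8, 0.2, 1.0]
width: 1.002
```

```bash
python3 -c "
from st import *
st([.483,.170,.007])"
```

```text
t 3.43 p [0.4849 0.1698 0.1963] F [-0.85  0.19  1.01] w 1.002 yaw_y -0.04 x [ 0.001  1.    -0.   ] z [-0.001 -0.    -1.   ]
tool shift/0.04: [ 0.007 -0.044  4.731]
```

>>> play_rows([
  {"dx": 0.01,"dy": -0.04,"dz": 0.5,"roll": 0,"fingers": 0},
  {"dx": 0,"dy": 0,"dz": 0.6,"roll": 0,"fingers": 0},
  {"dx": 0,"dy": 0,"dz": 0.6,"roll": 0,"fingers": 0},
  {"dx": 0,"dy": 0,"dz": 0.6,"roll": 0,"fingers": 0},
  {"dx": 0,"dy": 0,"dz": 0.6,"roll": 0,"fingers": 0},
  {"dx": 0,"dy": 0,"dz": 0.6,"roll": 0,"fingers": 0},
  {"dx": 0,"dy": 0,"dz": 0.5,"roll": 0,"fingers": 0},
  {"dx": 0,"dy": 0,"dz": 0.4,"roll": 0,"fingers": 0},
  {"dx": 0,"dy": 0,"dz": 0.3,"roll": 0,"fingers": 0},
  {"dx": 0,"dy": 0,"dz": 0,"roll": 0,"fingers": 0},
  {"dx": 0,"dy": 0,"dz": 0,"roll": 0,"fingers": 0},
])

```text
time: 4.35
tool_pos: [0.4832, 0.1701, 0.0083]
tcp_rot: [-2.22, -2.222, 0.002]
wrist_force: [1.2, -0.1, 0.4]
width: 1.003
```

>>> play_rows([
  {"dx": 0,"dy": 0,"dz": 0,"roll": 0,"fingers": 0.2},
  {"dx": 0,"dy": 0,"dz": 0,"roll": 0,"fingers": 0.35},
  {"dx": 0,"dy": 0,"dz": 0,"roll": 0,"fingers": 0.45},
  {"dx": 0,"dy": 0,"dz": 0,"roll": 0,"fingers": 0.5},
  {"dx": 0,"dy": 0,"dz": 0,"roll": 0,"fingers": 0.6},
  {"dx": 0,"dy": 0,"dz": 0,"roll": 0,"fingers": 1},
  {"dx": 0,"dy": 0,"dz": 0,"roll": 0,"fingers": 1},
  {"dx": 0,"dy": 0,"dz": 0,"roll": 0,"fingers": 1},
  {"dx": 0,"dy": 0,"dz": 0,"roll": 0,"fingers": 1},
  {"dx": 0,"dy": 0,"dz": 0,"roll": 0,"fingers": 1},
], grip_force=60)

```text
time: 5.18
tool_pos: [0.4837, 0.1703, 0.0087]
tcp_rot: [-2.221, -2.222, 0.0]
wrist_force: [0.4, 0.9, -0.1]
width: -0.003
```

```bash
python3 - <<'E'
from h import *
from workcell import vision
im=[]
for n in("top","scene"):
    d=vision.read_camera(n);np.savez(n+"1.npz",**d)
    u,v=(260,285) if n=="top" else(330,310)
    im.append(cv2.resize(d["pixels"][v-60:v+60,u-50:u+50,::-1],None,fx=4,fy=4,interpolation=cv2.INTER_CUBIC))
cv2.imwrite("pics/g1.png",np.hstack(im))
E
```

```text
(no output)
```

View pics/g1.png

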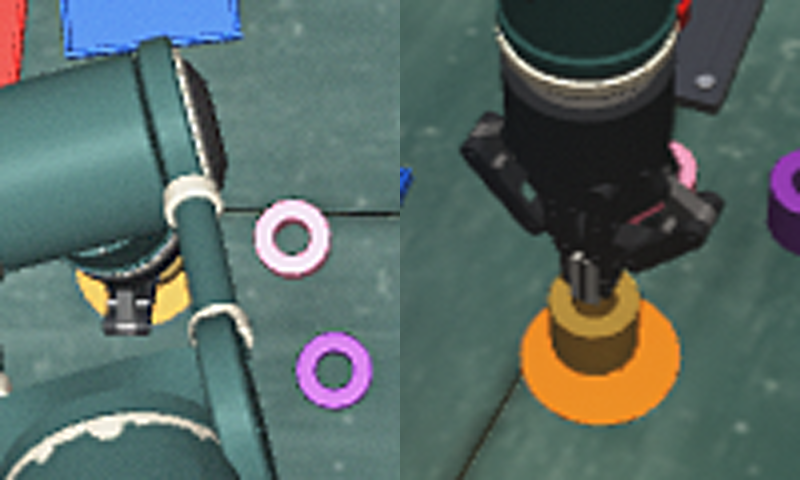

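The fingers are shut (width about 0), with tips at the bushing's bore around px (590,300), and the bushing is still upright on the spot. I'll check the tip height from depth.

```bash
python3 - <<'E'
from h import *
d=np.load("scene1.npz");W=cloud(d);px=d["pixels"]
# crop col c,row r -> u=280+(c-400)/4, v=250+r/4
for r in range(230,345,8):
    v=250+r//4;u=280+(590-400)//4
    print(r,[(W[v,u+k].round(3).tolist(),px[v,u+k].tolist()) for k in(-2,1)])
w=W[300:350,300:350].reshape(-1,3);s=w[(w[:,2]>.033)&(w[:,2]<.04)]
s=s[np.hypot(s[:,0]-.483,s[:,1]-.17)<.035];print(len(s),(s.min(0)+s.max(0))/2,np.ptp(s,0))
import workcell;print(workcell.bot.read_state()["tool_pos"],pix(d,[.4837,.1703,.0087]),pix(d,[.4837,.1703,.036]))
E
```

```text
230 [([0.487, 0.172, 0.095], [41, 42, 43]), ([0.474, 0.187, 0.12], [34, 34, 33])]
238 [([0.486, 0.176, 0.093], [33, 33, 33]), ([0.474, 0.187, 0.114], [28, 27, 26])]
246 [([0.486, 0.176, 0.087], [25, 25, 24]), ([0.477, 0.18, 0.098], [28, 27, 26])]
254 [([0.486, 0.176, 0.081], [119, 116, 109]), ([0.477, 0.182, 0.093], [27, 25, 24])]
262 [([0.484, 0.18, 0.081], [61, 59, 55]), ([0.476, 0.184, 0.091], [27, 26, 24])]
270 [([0.484, 0.18, 0.074], [28, 25, 24]), ([0.477, 0.181, 0.079], [74, 71, 67])]
278 [([0.484, 0.18, 0.068], [28, 26, 25]), ([0.478, 0.18, 0.072], [74, 71, 68])]
286 [([0.484, 0.18, 0.061], [28, 26, 25]), ([0.478, 0.179, 0.063], [74, 71, 67])]
294 [([0.484, 0.18, 0.054], [29, 28, 26]), ([0.478, 0.181, 0.059], [75, 73, 69])]
302 [([0.493, 0.163, 0.02], [68, 53, 33]), ([0.478, 0.18, 0.051], [77, 75, 71])]
310 [([0.493, 0.164, 0.014], [85, 62, 29]), ([0.487, 0.161, 0.014], [90, 65, 30])]
318 [([0.483, 0.184, 0.04], [181, 142, 61]), ([0.489, 0.158, 0.002], [139, 105, 46])]
326 [([0.481, 0.189, 0.041], [181, 143, 62]), ([0.476, 0.185, 0.039], [181, 142, 62])]
334 [([0.48, 0.19, 0.037], [180, 140, 60]), ([0.474, 0.189, 0.038], [182, 144, 62])]
342 [([0.479, 0.191, 0.031], [87, 65, 30]), ([0.473, 0.191, 0.035], [86, 62, 30])]
198 [0.4817899  0.17050658 0.03653966] [0.04402379 0.04578517 0.00677489]
[0.48369387 0.17025951 0.00870049] (np.float64(327.7218193211056), np.float64(332.3990571409333)) (np.float64(327.5788979492486), np.float64(324.65882187562136))
```

The tips really sit about 39 mm higher than the reported TCP z: depth gives about 0.048 against 0.009 reported. The bushing is untouched. I'll open, descend in part, and check tip height against the camera before relying on z.

>>> play_rows([
  {"dx": 0,"dy": 0,"dz": 0,"roll": 0,"fingers": 0},
  {"dx": 0,"dy": 0,"dz": 0,"roll": 0,"fingers": 0},
  {"dx": 0,"dy": 0,"dz": 0,"roll": 0,"fingers": 0},
  {"dx": 0,"dy": 0,"dz": 0,"roll": 0,"fingers": 0},
  {"dx": 0,"dy": 0,"dz": 0,"roll": 0,"fingers": 0},
  {"dx": 0,"dy": 0,"dz": 0,"roll": 0,"fingers": 0},
  {"dx": 0,"dy": 0,"dz": 0,"roll": 0,"fingers": 0},
  {"dx": 0,"dy": 0,"dz": 0,"roll": 0,"fingers": 0},
  {"dx": 0,"dy": 0,"dz": 0.15,"roll": 0,"fingers": 0},
  {"dx": 0,"dy": 0,"dz": 0.15,"roll": 0,"fingers": 0},
  {"dx": 0,"dy": 0,"dz": 0.15,"roll": 0,"fingers": 0},
  {"dx": 0,"dy": 0,"dz": 0.15,"roll": 0,"fingers": 0},
  {"dx": 0,"dy": 0,"dz": 0,"roll": 0,"fingers": 0},
  {"dx": 0,"dy": 0,"dz": 0,"roll": 0,"fingers": 0},
])

```text
time: 6.45
tool_pos: [0.4829, 0.17, -0.0161]
tcp_rot: [-2.22, -2.221, 0.003]
wrist_force: [0.2, 0.4, -1.0]
width: 1.005
```

```bash
python3 - <<'E'
from h import *
from st import *
from workcell import vision
st()
im=[]
for n in("top","scene"):
    d=vision.read_camera(n);np.savez(n+"2.npz",**d)
    u,v=(260,285) if n=="top" else(330,310)
    im.append(cv2.resize(d["pixels"][v-60:v+60,u-50:u+50,::-1],None,fx=4,fy=4,interpolation=cv2.INTER_CUBIC))
cv2.imwrite("pics/g2.png",np.hstack(im))
W=cloud(d);w=W[270:370,270:390].reshape(-1,3);c=d["pixels"][270:370,270:390].reshape(-1,3)
for sgn in(1,-1):
    s=w[(c.max(1)<100)&(sgn*(w[:,0]-.483)>.028)&(abs(w[:,0]-.483)<.07)&(abs(w[:,1]-.17)<.03)&(w[:,2]>.004)]
    print(sgn,len(s),np.percentile(s[:,2],[0,2,10,30]).round(4),s[s[:,2]<np.percentile(s[:,2],10)].mean(0).round(4))
E
```

```text
t 6.45 p [ 0.4829  0.17   -0.0161] F [ 0.21  0.41 -0.95] w 1.005 yaw_y 0.03 x [-0.001  1.    -0.001] z [-0.002 -0.001 -1.   ]
1 483 [0.0345 0.0397 0.0525 0.0856] [0.5283 0.1728 0.0445]
-1 960 [0.0042 0.0471 0.0793 0.1002] [0.4324 0.1774 0.0576]
```

View pics/g2.png

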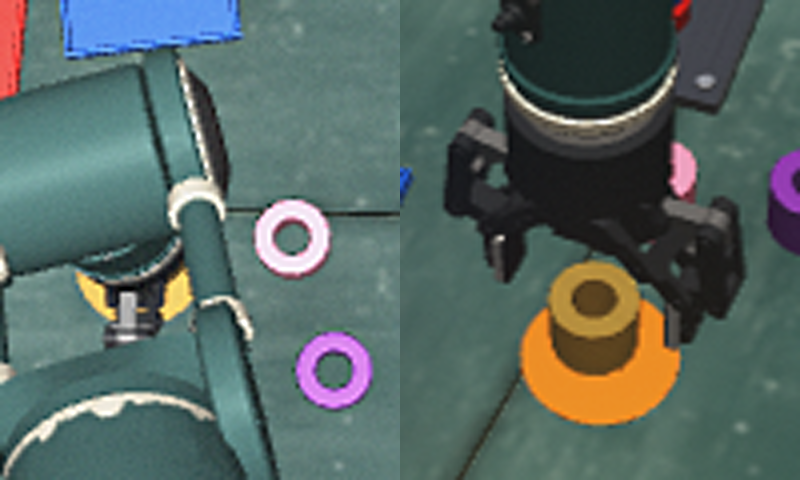

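The open tips are at about 0.037, straddling the bushing (crop px (505,275) and (685,345)), which matches a 39 mm offset. I'll go 16 mm lower and grip.

>>> play_rows([
  {"dx": 0,"dy": 0,"dz": 0.15,"roll": 0,"fingers": 0},
  {"dx": 0,"dy": 0,"dz": 0.15,"roll": 0,"fingers": 0},
  {"dx": 0,"dy": 0,"dz": 0.1,"roll": 0,"fingers": 0},
  {"dx": 0,"dy": 0,"dz": 0,"roll": 0,"fingers": 0},
  {"dx": 0,"dy": 0,"dz": 0,"roll": 0,"fingers": 0.2},
  {"dx": 0,"dy": 0,"dz": 0,"roll": 0,"fingers": 0.35},
  {"dx": 0,"dy": 0,"dz": 0,"roll": 0,"fingers": 0.42},
  {"dx": 0,"dy": 0,"dz": 0,"roll": 0,"fingers": 0.46},
  {"dx": 0,"dy": 0,"dz": 0,"roll": 0,"fingers": 0.5},
  {"dx": 0,"dy": 0,"dz": 0,"roll": 0,"fingers": 0.6},
  {"dx": 0,"dy": 0,"dz": 0,"roll": 0,"fingers": 0.8},
  {"dx": 0,"dy": 0,"dz": 0,"roll": 0,"fingers": 1},
  {"dx": 0,"dy": 0,"dz": 0,"roll": 0,"fingers": 1},
  {"dx": 0,"dy": 0,"dz": 0,"roll": 0,"fingers": 1},
], grip_force=60)

```text
time: 7.72
tool_pos: [0.4842, 0.1704, -0.0307]
tcp_rot: [2.221, 2.222, 0.001]
wrist_force: [-0.6, -0.4, 6.4]
width: 0.517
```

>>> play_rows([
  {"dx": 0,"dy": 0,"dz": -0.2,"roll": 0,"fingers": 1},
  {"dx": 0,"dy": 0,"dz": -0.5,"roll": 0,"fingers": 1},
  {"dx": 0,"dy": 0,"dz": -0.6,"roll": 0,"fingers": 1},
  {"dx": 0,"dy": 0,"dz": -0.6,"roll": 0,"fingers": 1},
  {"dx": 0,"dy": 0,"dz": -0.6,"roll": 0,"fingers": 1},
  {"dx": 0,"dy": 0,"dz": -0.4,"roll": 0,"fingers": 1},
  {"dx": -0.2,"dy": 0.06,"dz": 0,"roll": 0,"fingers": 1},
  {"dx": -0.48,"dy": 0.14,"dz": 0,"roll": 0,"fingers": 1},
  {"dx": -0.48,"dy": 0.14,"dz": 0,"roll": 0,"fingers": 1},
  {"dx": -0.48,"dy": 0.14,"dz": 0,"roll": 0,"fingers": 1},
  {"dx": -0.48,"dy": 0.14,"dz": 0,"roll": 0,"fingers": 1},
  {"dx": -0.48,"dy": 0.14,"dz": 0,"roll": 0,"fingers": 1},
  {"dx": -0.48,"dy": 0.14,"dz": 0,"roll": 0,"fingers": 1},
  {"dx": -0.48,"dy": 0.14,"dz": 0,"roll": 0,"fingers": 1},
  {"dx": -0.48,"dy": 0.14,"dz": 0,"roll": 0,"fingers": 1},
  {"dx": -0.48,"dy": 0.14,"dz": 0,"roll": 0,"fingers": 1},
  {"dx": -0.48,"dy": 0.14,"dz": 0,"roll": 0,"fingers": 1},
  {"dx": -0.23,"dy": 0,"dz": 0,"roll": 0,"fingers": 1},
  {"dx": 0,"dy": 0,"dz": 0,"roll": 0,"fingers": 1},
  {"dx": 0,"dy": 0,"dz": 0,"roll": 0,"fingers": 1},
])

```text
time: 9.38
tool_pos: [0.5412, -0.039, 0.0837]
tcp_rot: [-2.221, -2.219, 0.001]
wrist_force: [-0.3, 0.6, -0.6]
width: 0.516
```

```bash
cat > look.py <<'E'
from h import *
from st import *
from workcell import vision
import sys
def brass(d,lo,hi,px):
    "top-ring points of the held bushing near pixel px"
    W=cloud(d);h=cv2.cvtColor(d["pixels"],cv2.COLOR_RGB2HSV)
    m=(h[...,0]>12)&(h[...,0]<26)&(h[...,1]>110)&(np.hypot(W[...,0]-px[0],W[...,1]-px[1])<.05)&(W[...,2]>lo)&(W[...,2]<hi)
    return W[m],m
if __name__=="__main__":
    tag,cu,cv=sys.argv[1],int(sys.argv[2]),int(sys.argv[3])
    _,_,p=st();im=[]
    for n in("scene","top"):
        d=vision.read_camera(n);np.savez(n+tag+".npz",**d)
        w,m=brass(d,.02,.25,p)
        if len(w): print(n,len(w),"pct z",np.percentile(w[:,2],[1,50,99]).round(4),"mean",w.mean(0).round(4))
        if n=="scene": cv2.imwrite(f"pics/{tag}.png",cv2.resize(d["pixels"][cv-50:cv+50,cu-60:cu+60,::-1],None,fx=6,fy=6,interpolation=cv2.INTER_CUBIC))
E
python3 look.py a 350 225
```

```text
t 9.38 p [ 0.5412 -0.039   0.0837] F [-0.34  0.63 -0.56] w 0.516 yaw_y -0.06 x [0.001 1.    0.001] z [-0.002  0.001 -1.   ]
scene 485 pct z [0.0505 0.1431 0.1545] mean [ 0.5399 -0.0308  0.1322]
top 3 pct z [0.1303 0.1325 0.1428] mean [ 0.5269 -0.0229  0.1353]
```

View pics/a.png

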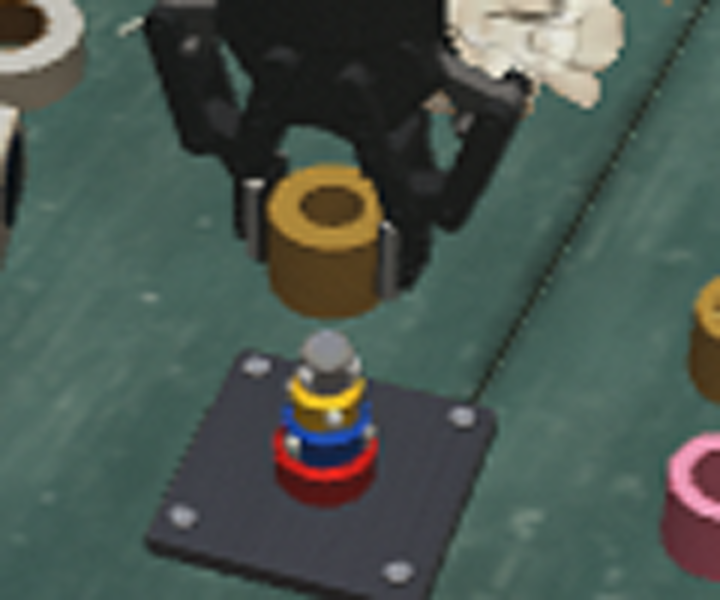

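The bushing is held upright over the mandrel. In the crop, the bushing is centred near column 326 and the mandrel near 327. The underside is at reported z + 0.032. I'll descend carefully.

>>> play_rows([
  {"dx": 0,"dy": 0,"dz": 0.3,"roll": 0,"fingers": 1},
  {"dx": 0,"dy": 0,"dz": 0.3,"roll": 0,"fingers": 1},
  {"dx": 0,"dy": 0,"dz": 0.12,"roll": 0,"fingers": 1},
  {"dx": 0,"dy": 0,"dz": 0,"roll": 0,"fingers": 1},
  {"dx": 0,"dy": 0,"dz": 0.05,"roll": 0,"fingers": 1},
  {"dx": 0,"dy": 0,"dz": 0.05,"roll": 0,"fingers": 1},
  {"dx": 0,"dy": 0,"dz": 0,"roll": 0,"fingers": 1},
])

```text
time: 10.07
tool_pos: [0.5423, -0.0388, 0.0518]
tcp_rot: [-2.221, -2.222, 0.0]
wrist_force: [-1.2, -0.4, -1.3]
width: 0.518
```

>>> play_rows([
  {"dx": 0,"dy": 0,"dz": 0.04,"roll": 0,"fingers": 1},
  {"dx": 0,"dy": 0,"dz": 0.04,"roll": 0,"fingers": 1},
  {"dx": 0,"dy": 0,"dz": 0,"roll": 0,"fingers": 1},
])

```text
time: 10.32
tool_pos: [0.5423, -0.0389, 0.0487]
tcp_rot: [2.221, 2.222, 0.0]
wrist_force: [-1.1, 0.6, -0.9]
width: 0.517
```

>>> play_rows([
  {"dx": 0,"dy": 0,"dz": 0.04,"roll": 0,"fingers": 1},
  {"dx": 0,"dy": 0,"dz": 0.03,"roll": 0,"fingers": 1},
  {"dx": 0,"dy": 0,"dz": 0,"roll": 0,"fingers": 1},
])

```text
time: 10.57
tool_pos: [0.5421, -0.0389, 0.0457]
tcp_rot: [-2.221, -2.222, 0.0]
wrist_force: [0.3, 0.7, -1.5]
width: 0.515
```

>>> play_rows([
  {"dx": 0,"dy": 0,"dz": 0.03,"roll": 0,"fingers": 1},
  {"dx": 0,"dy": 0,"dz": 0.03,"roll": 0,"fingers": 1},
  {"dx": 0,"dy": 0,"dz": 0,"roll": 0,"fingers": 1},
])

```text
time: 10.82
tool_pos: [0.542, -0.0389, 0.0433]
tcp_rot: [-2.221, -2.222, 0.001]
wrist_force: [0.1, 0.2, -1.3]
width: 0.512
```

>>> play_rows([
  {"dx": 0,"dy": 0,"dz": 0.03,"roll": 0,"fingers": 1},
  {"dx": 0,"dy": 0,"dz": 0.03,"roll": 0,"fingers": 1},
  {"dx": 0,"dy": 0,"dz": 0,"roll": 0,"fingers": 1},
])

```text
time: 11.07
tool_pos: [0.5423, -0.0391, 0.0413]
tcp_rot: [2.221, 2.222, -0.0]
wrist_force: [-1.7, -1.1, 1.0]
width: 0.519
```

>>> play_rows([
  {"dx": 0,"dy": 0,"dz": 0.03,"roll": 0,"fingers": 1},
  {"dx": 0,"dy": 0,"dz": 0.03,"roll": 0,"fingers": 1},
  {"dx": 0,"dy": 0,"dz": 0,"roll": 0,"fingers": 1},
])

```text
time: 11.32
tool_pos: [0.5428, -0.0391, 0.0396]
tcp_rot: [2.22, 2.221, 0.001]
wrist_force: [-1.6, -0.8, 4.3]
width: 0.516
```

>>> play_rows([
  {"dx": 0,"dy": 0,"dz": 0.03,"roll": 0,"fingers": 1},
  {"dx": 0,"dy": 0,"dz": 0.03,"roll": 0,"fingers": 1},
  {"dx": 0,"dy": 0,"dz": 0,"roll": 0,"fingers": 1},
])

```text
time: 11.57
tool_pos: [0.5426, -0.0391, 0.0368]
tcp_rot: [2.22, 2.222, 0.0]
wrist_force: [-1.2, -1.1, 2.5]
width: 0.517
```

>>> play_rows([
  {"dx": 0,"dy": 0,"dz": 0.03,"roll": 0,"fingers": 1},
  {"dx": 0,"dy": 0,"dz": 0.03,"roll": 0,"fingers": 1},
  {"dx": 0,"dy": 0,"dz": 0,"roll": 0,"fingers": 1},
])

```text
time: 11.82
tool_pos: [0.5423, -0.039, 0.0338]
tcp_rot: [2.221, 2.222, -0.0]
wrist_force: [0.1, -1.6, 2.4]
width: 0.516
```

>>> play_rows([
  {"dx": 0,"dy": 0,"dz": 0.03,"roll": 0,"fingers": 1},
  {"dx": 0,"dy": 0,"dz": 0.03,"roll": 0,"fingers": 1},
  {"dx": 0,"dy": 0,"dz": 0,"roll": 0,"fingers": 1},
])

```text
time: 12.07
tool_pos: [0.5423, -0.039, 0.0312]
tcp_rot: [2.221, 2.222, -0.0]
wrist_force: [-0.1, -1.6, 1.8]
width: 0.513
```

>>> play_rows([
  {"dx": 0,"dy": 0,"dz": 0.03,"roll": 0,"fingers": 1},
  {"dx": 0,"dy": 0,"dz": 0,"roll": 0,"fingers": 1},
])

```text
time: 12.23
tool_pos: [0.5422, -0.0389, 0.03]
tcp_rot: [2.221, 2.222, -0.0]
wrist_force: [0.3, -1.4, 1.3]
width: 0.519
```

>>> play_rows([
  {"dx": 0,"dy": 0,"dz": 0.02,"roll": 0,"fingers": 1},
  {"dx": 0,"dy": 0,"dz": 0,"roll": 0,"fingers": 1},
])

```text
time: 12.4
tool_pos: [0.5423, -0.039, 0.0297]
tcp_rot: [2.221, 2.222, -0.0]
wrist_force: [-1.1, -1.7, 3.8]
width: 0.515
```

>>> play_rows([
  {"dx": 0,"dy": 0,"dz": 0.02,"roll": 0,"fingers": 1},
  {"dx": 0,"dy": 0,"dz": 0,"roll": 0,"fingers": 1},
])

```text
time: 12.57
tool_pos: [0.5424, -0.039, 0.0295]
tcp_rot: [2.221, 2.222, -0.0]
wrist_force: [-2.9, -1.9, 8.0]
width: 0.513
```

>>> play_rows([
  {"dx": 0,"dy": 0,"dz": 0.02,"roll": 0,"fingers": 1},
  {"dx": 0,"dy": 0,"dz": 0,"roll": 0,"fingers": 1},
])

```text
time: 12.73
tool_pos: [0.5424, -0.0391, 0.0294]
tcp_rot: [2.221, 2.222, -0.001]
wrist_force: [-4.9, -2.3, 13.5]
width: 0.519
```

It has stopped hard at reported z 0.0294 (underside about 0.061) with 13.5 N. The pads were felt about 11 mm higher. I'll hold briefly and look.

>>> play_rows([
  {"dx": 0,"dy": -0.01,"dz": 0,"roll": 0,"fingers": 1},
  {"dx": 0,"dy": 0,"dz": 0,"roll": 0,"fingers": 1},
  {"dx": 0,"dy": 0,"dz": 0,"roll": 0,"fingers": 1},
  {"dx": 0,"dy": 0,"dz": 0,"roll": 0,"fingers": 1},
])

```text
time: 13.07
tool_pos: [0.5424, -0.0391, 0.0294]
tcp_rot: [2.22, 2.222, 0.001]
wrist_force: [-3.4, -1.1, 10.7]
width: 0.516
```

```bash
python3 look.py h 350 235
```

```text
t 13.07 p [ 0.5424 -0.0391  0.0294] F [-3.4  -1.12 10.72] w 0.516 yaw_y 0.03 x [-0.001  1.    -0.   ] z [ 0.001 -0.    -1.   ]
scene 399 pct z [0.0537 0.0928 0.1015] mean [ 0.5414 -0.0306  0.0883]
top 4 pct z [0.0719 0.136  0.1987] mean [ 0.5206 -0.0204  0.1356]
```

View pics/h.png

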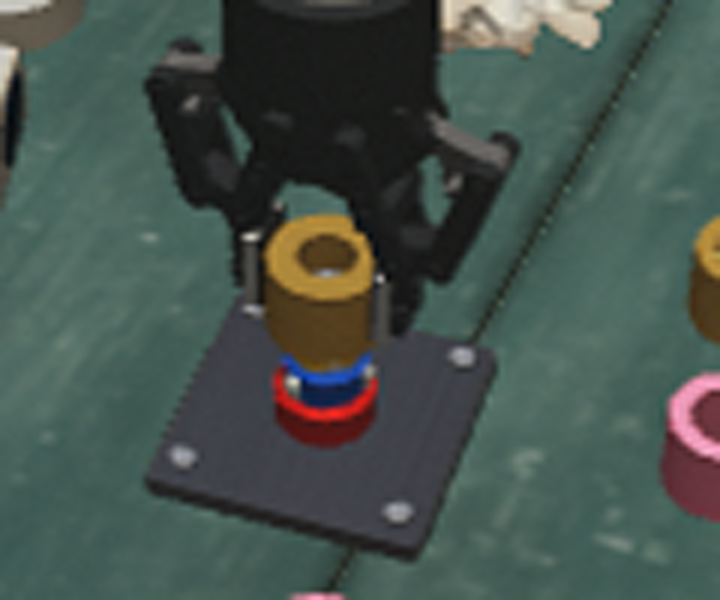

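The bushing stands with its top at about 0.098 and its underside at about 0.060. The bright blue shoulder is uncovered (crop row 370), so it isn't seated on blue, and the yellow shoulder is covered. That fits home on yellow. I'll check the pixels for the yellow sliver below the rim, then take the bushing off.

```bash
python3 - <<'E'
from h import *
d=np.load("sceneh.npz");a=np.load("scenea.npz")
hs=cv2.cvtColor(d["pixels"],cv2.COLOR_RGB2HSV);ha=cv2.cvtColor(a["pixels"],cv2.COLOR_RGB2HSV)
for v in range(235,262):print(v,d["pixels"][v,344].tolist(),hs[v,344,:2].tolist(),"| before",a["pixels"][v,344].tolist(),ha[v,344,:2].tolist())
for z in(.046,.060,.062):print(z,pix(d,[.5415+.023*-.39,-.039+.023*.92,z]))
E
```

```text
235 [71, 52, 26] [17, 162] | before [138, 139, 136] [40, 6]
236 [83, 61, 30] [18, 163] | before [127, 124, 121] [15, 12]
237 [85, 62, 30] [17, 165] | before [63, 60, 56] [17, 28]
238 [84, 62, 29] [18, 167] | before [65, 62, 59] [15, 24]
239 [81, 60, 28] [18, 167] | before [63, 60, 61] [170, 12]
240 [84, 63, 30] [18, 164] | before [70, 65, 61] [13, 33]
241 [83, 61, 28] [18, 169] | before [208, 174, 44] [24, 201]
242 [82, 61, 30] [18, 162] | before [240, 204, 41] [25, 211]
243 [81, 60, 30] [18, 161] | before [163, 141, 64] [23, 155]
244 [81, 60, 29] [18, 164] | before [128, 121, 106] [20, 44]
245 [92, 69, 31] [19, 169] | before [114, 103, 77] [21, 83]
246 [93, 80, 57] [19, 99] | before [91, 79, 54] [20, 104]
247 [37, 73, 151] [111, 193] | before [38, 75, 150] [110, 190]
248 [37, 84, 184] [110, 204] | before [35, 82, 182] [110, 206]
249 [25, 43, 90] [112, 184] | before [24, 44, 90] [111, 187]
250 [21, 35, 67] [111, 175] | before [22, 36, 69] [111, 174]
251 [16, 35, 70] [109, 197] | before [17, 35, 70] [110, 193]
252 [32, 34, 70] [118, 138] | before [32, 35, 71] [118, 140]
253 [191, 39, 38] [0, 204] | before [190, 39, 38] [0, 204]
254 [220, 38, 31] [1, 219] | before [220, 38, 32] [1, 218]
255 [110, 24, 21] [1, 206] | before [109, 25, 23] [1, 201]
256 [82, 21, 19] [1, 196] | before [82, 22, 21] [0, 190]
257 [85, 21, 20] [0, 195] | before [85, 23, 21] [1, 192]
258 [87, 22, 21] [0, 193] | before [85, 22, 20] [1, 195]
259 [75, 42, 45] [177, 112] | before [74, 42, 44] [178, 110]
260 [65, 70, 77] [108, 40] | before [65, 70, 78] [108, 43]
261 [66, 68, 76] [114, 34] | before [66, 69, 76] [111, 34]
0.046 (np.float64(343.780949229932), np.float64(250.99532878538776))
0.06 (np.float64(343.86772143165865), np.float64(246.6969033510774))
0.062 (np.float64(343.8802516628836), np.float64(246.07619460422714))
```

>>> play_rows([
  {"dx": 0,"dy": 0,"dz": -0.05,"roll": 0,"fingers": 1},
  {"dx": 0,"dy": 0,"dz": -0.05,"roll": 0,"fingers": 1},
  {"dx": 0,"dy": 0,"dz": -0.05,"roll": 0,"fingers": 1},
  {"dx": 0,"dy": 0,"dz": -0.05,"roll": 0,"fingers": 1},
  {"dx": 0,"dy": 0,"dz": -0.05,"roll": 0,"fingers": 1},
  {"dx": 0,"dy": 0,"dz": -0.05,"roll": 0,"fingers": 1},
  {"dx": 0,"dy": 0,"dz": -0.05,"roll": 0,"fingers": 1},
  {"dx": 0,"dy": 0,"dz": -0.05,"roll": 0,"fingers": 1},
  {"dx": 0,"dy": 0,"dz": -0.1,"roll": 0,"fingers": 1},
  {"dx": 0,"dy": 0,"dz": -0.1,"roll": 0,"fingers": 1},
  {"dx": 0,"dy": 0,"dz": -0.2,"roll": 0,"fingers": 1},
  {"dx": 0,"dy": 0,"dz": -0.3,"roll": 0,"fingers": 1},
  {"dx": 0,"dy": 0,"dz": -0.4,"roll": 0,"fingers": 1},
  {"dx": 0,"dy": 0,"dz": -0.2,"roll": 0,"fingers": 1},
  {"dx": 0,"dy": 0,"dz": 0,"roll": 0,"fingers": 1},
])

```text
time: 14.42
tool_pos: [0.5444, -0.0391, 0.0995]
tcp_rot: [2.218, 2.219, 0.006]
wrist_force: [0.5, -0.7, -1.2]
width: 0.514
```

```bash
cat > fit.py <<'E'
from h import *
from st import *
from workcell import vision
from scipy.optimize import minimize_scalar
_,_,p=st();np.savez("scenel.npz",**vision.read_camera("scene"))
for n,rz,xy in(("1b",-.0307,(.4825,.1704)),("a",.0837,(.541,-.039)),("h",.0294,(.541,-.039)),("l",p[2],(p[0]-.001,-.039))):
    d=np.load("scene"+("0" if n=="1b" else n)+".npz");h=cv2.cvtColor(d["pixels"],cv2.COLOR_RGB2HSV).astype(int)
    m=(h[...,0]>15)&(h[...,0]<24)&(h[...,1]>140)&(h[...,2]>125)
    u0,v0=pix(d,[*xy,rz+.0307+.036]);vv,uu=np.mgrid[:480,:640]
    m&=(abs(uu-u0)<14)&(abs(vv-v0)<12)&(d["pixels"][...,0]<215)
    # rows of top face front/back extremes near its centre column
    cols=[c for c in range(int(u0)-2,int(u0)+4)]
    g=d["pixels"][...,0].astype(float)
    fr=[]
    for c in cols:
        r=np.arange(int(v0)+1,int(v0)+14);s=g[r,c];k=np.argmin(np.diff(s));lo,hi=s[min(k+2,len(s)-1)],s[k-1]
        fr.append(np.interp(-(lo+hi)/2,-s[k-1:k+3],r[k-1:k+3]))
    f=np.median(fr);dirn=np.array([-.39,.92]) if n!="1b" else np.array([-.44,.9])
    z=minimize_scalar(lambda z:(pix(d,[xy[0]+.023*dirn[0],xy[1]+.023*dirn[1],z])[1]-f)**2,bounds=(0,.25),method="bounded").x
    print(n,"front edge row",f.round(2),"top z",round(z,4),"underside",round(z-.036,4),"minus reported z",round(z-.036-rz,4))
E
python3 fit.py
```

```text
t 14.42 p [ 0.5444 -0.0391  0.0995] F [ 0.54 -0.66 -1.21] w 0.514 yaw_y 0.03 x [-0.     1.    -0.001] z [ 0.006 -0.001 -1.   ]
1b front edge row 333.7 top z 0.0399 underside 0.0039 minus reported z 0.0346
a front edge row 216.04 top z 0.1529 underside 0.1169 minus reported z 0.0332
h front edge row 234.37 top z 0.0989 underside 0.0629 minus reported z 0.0335
l front edge row 209.99 top z 0.1689 underside 0.1329 minus reported z 0.0335
```

There was no slip: the camera offset stays at 0.0332–0.0335 throughout. The underside at the stop was 0.0294 + 0.0307 = 0.0601, which is the yellow seat. Now to the yellow tray.

>>> play_rows([
  {"dx": 0.2,"dy": -0.06,"dz": 0,"roll": 0,"fingers": 1},
  {"dx": 0.5,"dy": -0.16,"dz": 0,"roll": 0,"fingers": 1},
  {"dx": 0.5,"dy": -0.16,"dz": 0,"roll": 0,"fingers": 1},
  {"dx": 0.5,"dy": -0.16,"dz": 0,"roll": 0,"fingers": 1},
  {"dx": 0.5,"dy": -0.16,"dz": 0,"roll": 0,"fingers": 1},
  {"dx": 0.5,"dy": -0.16,"dz": 0,"roll": 0,"fingers": 1},
  {"dx": 0.5,"dy": -0.16,"dz": 0,"roll": 0,"fingers": 1},
  {"dx": 0.5,"dy": -0.16,"dz": 0,"roll": 0,"fingers": 1},
  {"dx": 0.5,"dy": -0.16,"dz": 0,"roll": 0,"fingers": 1},
  {"dx": 0.5,"dy": -0.16,"dz": 0,"roll": 0,"fingers": 1},
  {"dx": 0.5,"dy": -0.16,"dz": 0,"roll": 0,"fingers": 1},
  {"dx": 0.5,"dy": -0.16,"dz": 0,"roll": 0,"fingers": 1},
  {"dx": 0.5,"dy": -0.16,"dz": 0,"roll": 0,"fingers": 1},
  {"dx": 0.5,"dy": -0.16,"dz": 0,"roll": 0,"fingers": 1},
  {"dx": 0.5,"dy": -0.16,"dz": 0,"roll": 0,"fingers": 1},
  {"dx": 0.5,"dy": -0.16,"dz": 0,"roll": 0,"fingers": 1},
  {"dx": 0.5,"dy": -0.16,"dz": 0,"roll": 0,"fingers": 1},
  {"dx": 0.5,"dy": -0.16,"dz": 0,"roll": 0,"fingers": 1},
  {"dx": 0.5,"dy": -0.16,"dz": 0,"roll": 0,"fingers": 1},
  {"dx": 0.25,"dy": -0.08,"dz": 0,"roll": 0,"fingers": 1},
])

```text
time: 16.13
tool_pos: [0.4189, 0.3407, 0.0948]
tcp_rot: [-2.219, -2.223, 0.003]
wrist_force: [0.6, -0.4, -0.6]
width: 0.516
```

```bash
python3 -c "
from st import *
st([.422,.339,-.024])"
```

```text
t 16.13 p [0.4189 0.3407 0.0948] F [ 0.59 -0.45 -0.6 ] w 0.516 yaw_y 0.11 x [-0.002  1.    -0.   ] z [-0.002 -0.    -1.   ]
tool shift/0.04: [-0.041  0.083  2.971]
```

>>> play_rows([
  {"dx": -0.04,"dy": 0.08,"dz": 0.4,"roll": 0,"fingers": 1},
  {"dx": 0,"dy": 0,"dz": 0.5,"roll": 0,"fingers": 1},
  {"dx": 0,"dy": 0,"dz": 0.5,"roll": 0,"fingers": 1},
  {"dx": 0,"dy": 0,"dz": 0.5,"roll": 0,"fingers": 1},
  {"dx": 0,"dy": 0,"dz": 0.5,"roll": 0,"fingers": 1},
  {"dx": 0,"dy": 0,"dz": 0.3,"roll": 0,"fingers": 1},
  {"dx": 0,"dy": 0,"dz": 0.15,"roll": 0,"fingers": 1},
  {"dx": 0,"dy": 0,"dz": 0,"roll": 0,"fingers": 1},
  {"dx": 0,"dy": 0,"dz": 0,"roll": 0,"fingers": 1},
])

```text
time: 16.88
tool_pos: [0.4242, 0.3375, -0.0179]
tcp_rot: [2.221, 2.222, -0.0]
wrist_force: [-0.6, 0.4, -0.3]
width: 0.519
```

>>> play_rows([
  {"dx": 0,"dy": 0,"dz": 0.05,"roll": 0,"fingers": 1},
  {"dx": 0,"dy": 0,"dz": 0.04,"roll": 0,"fingers": 1},
  {"dx": 0,"dy": 0,"dz": 0,"roll": 0,"fingers": 1},
])

```text
time: 17.13
tool_pos: [0.4247, 0.3379, -0.0209]
tcp_rot: [2.221, 2.222, 0.002]
wrist_force: [-0.7, 0.2, -0.6]
width: 0.517
```

>>> play_rows([
  {"dx": 0,"dy": 0,"dz": 0.04,"roll": 0,"fingers": 1},
  {"dx": 0,"dy": 0,"dz": 0.04,"roll": 0,"fingers": 1},
  {"dx": 0,"dy": 0,"dz": 0,"roll": 0,"fingers": 1},
])

```text
time: 17.38
tool_pos: [0.424, 0.3374, -0.0249]
tcp_rot: [2.221, 2.222, -0.0]
wrist_force: [0.2, -0.8, -1.2]
width: 0.515
```

>>> play_rows([
  {"dx": 0,"dy": 0,"dz": 0.03,"roll": 0,"fingers": 1},
  {"dx": 0,"dy": 0,"dz": 0.03,"roll": 0,"fingers": 1},
  {"dx": 0,"dy": 0,"dz": 0,"roll": 0,"fingers": 1},
])

```text
time: 17.63
tool_pos: [0.4242, 0.3375, -0.0267]
tcp_rot: [-2.221, -2.222, 0.0]
wrist_force: [-1.2, -1.0, 4.0]
width: 0.518
```

It touched the tray floor at -0.0267, exactly as predicted, which also confirms the seat height. Releasing and retreating.

>>> play_rows([
  {"dx": 0,"dy": 0,"dz": 0,"roll": 0,"fingers": 0.4},
  {"dx": 0,"dy": 0,"dz": 0,"roll": 0,"fingers": 0.35},
  {"dx": 0,"dy": 0,"dz": 0,"roll": 0,"fingers": 0.2},
  {"dx": 0,"dy": 0,"dz": 0,"roll": 0,"fingers": 0},
  {"dx": 0,"dy": 0,"dz": 0,"roll": 0,"fingers": 0},
  {"dx": 0,"dy": 0,"dz": 0,"roll": 0,"fingers": 0},
  {"dx": 0,"dy": 0,"dz": 0,"roll": 0,"fingers": 0},
  {"dx": 0,"dy": 0,"dz": -0.2,"roll": 0,"fingers": 0},
  {"dx": 0,"dy": 0,"dz": -0.5,"roll": 0,"fingers": 0},
  {"dx": 0,"dy": 0,"dz": -0.6,"roll": 0,"fingers": 0},
  {"dx": 0,"dy": 0,"dz": -0.6,"roll": 0,"fingers": 0},
  {"dx": 0,"dy": 0,"dz": -0.6,"roll": 0,"fingers": 0},
  {"dx": 0,"dy": 0,"dz": -0.6,"roll": 0,"fingers": 0},
  {"dx": 0,"dy": 0,"dz": -0.6,"roll": 0,"fingers": 0},
  {"dx": 0,"dy": 0,"dz": -0.4,"roll": 0,"fingers": 0},
  {"dx": 0,"dy": 0,"dz": 0,"roll": 0,"fingers": 0},
  {"dx": 0,"dy": 0,"dz": 0,"roll": 0,"fingers": 0},
])

```text
time: 19.05
tool_pos: [0.4249, 0.3381, 0.1384]
tcp_rot: [2.221, 2.222, 0.005]
wrist_force: [-0.7, 0.8, -0.5]
width: 1.001
```

```bash
python3 - <<'E'
from h import *
from st import *
from workcell import vision
st();im=[]
for n in("top","scene"):
    d=vision.read_camera(n);np.savez(n+"f.npz",**d)
    W=cloud(d);w=W.reshape(-1,3)
    s=w[(np.hypot(w[:,0]-.422,w[:,1]-.338)<.045)&(w[:,2]>.035)&(w[:,2]<.05)]
    if len(s):print(n,len(s),"bush mid",((s.min(0)+s.max(0))/2).round(4),np.ptp(s,0).round(4))
    if n=="scene":im=d["pixels"][200:470,200:560,::-1]
cv2.imwrite("pics/f.png",cv2.resize(im,None,fx=2,fy=2))
E
```

```text
t 19.05 p [0.4249 0.3381 0.1384] F [-0.74  0.82 -0.47] w 1.001 yaw_y 0.03 x [-0.001  1.     0.002] z [ 0.003  0.002 -1.   ]
top 204 bush mid [0.4267 0.3368 0.0403] [0.0427 0.043  0.0104]
scene 456 bush mid [0.4232 0.3373 0.0405] [0.045  0.0466 0.0108]
```

View pics/f.png

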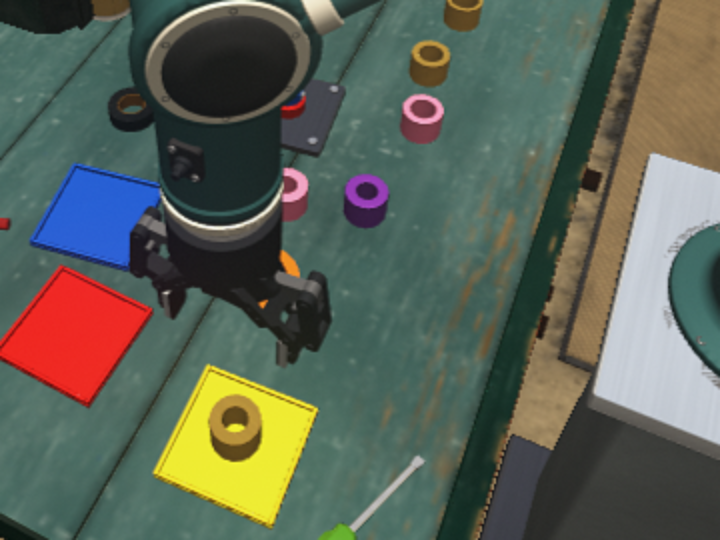

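The bushing stands upright near the middle of the yellow tray (crop px (235,427)), with its top at about 0.040. The gripper is open and clear, and everything else is in place.

```bash
python3 -c "
from workcell import bot
bot.finish_job()"
```

```text
the job is handed in; nothing more can be done
```

The bushing from the orange spot has the 23 mm bore: it stopped on the yellow shoulder, and it now stands in the yellow tray. I handed the job in at about 19 s of the 67 s allowed.

- **On the gauge:** the pads were felt with the underside about 72 mm up. The hard stop came at about 60 mm. At the stop, readings went 8, 13.5, then 10.7 N over about half a second. The highest push I read was 13.5 N, though the force is only reported at the end of each move.
- **Colour:** the picture showed the yellow shoulder covered, a sliver of the yellow step below the bushing, and the blue and red shoulders uncovered.
- **In the tray:** the last pictures show it upright and released, about 5 mm from the tray's centre. The gripper is open and clear, and nothing else appeared to have moved. I checked the other two bushings and the tape roll by eye. The arm hid the tape measure in the last picture, but I never moved near it.

Three checks disagreed or went wrong:
- **First grasp:** it closed on air above the bushing, because the real finger tips sit about 39 mm higher than the reported TCP height. I found this from the camera depth and corrected for it. The tray floor contact later came exactly where the corrected height predicted.
- **Depth reading:** camera heights for the bushing read 2 to 4 mm high compared with the contact heights.
- **Side force:** there was a side force of up to 5 N at the stop, so the bushing was slightly off-centre. By my measurements it was well within the 4 mm limit.

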